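Pack the empty bay of the sausage crate and shut its bail

TASK

One of the three bays in the wooden crate is still empty (the other two hold a tin each): lay into it the one sausage that is made for that bay's length, long, medium or short, then swing the steel bail down over the crate until it rests in its catches. The bail may stand half shut over the bays at first, so swing it back out of the way if it is. Set the sausage down rather than drop it, and leave the other two sausages, the tins, the jar and the tubs where they are.

Things in the scene. Friction and masses are not known exactly. Their poses are not given: they have to be found in the camera images.
- crate: Fixed wooden crate, 204 (x) by 240 mm (y); origin: centre of its underside. x runs along the bays, away from the robot. Three bays side by side, centred at x = 0: long at y = +80, short at y = 0, medium at y = -80 mm. Floor 8 mm thick; rails between bays 24 mm wide, tops 22 mm above the counter; end walls 36 mm high. A paper sheet lies in the empty bay.
- bay_long (a point): Centre of the floor of the long bay: 184 mm long (crate x) and 56 mm wide (crate y); floor 8 mm above the counter, side rails 14 mm higher than the floor, ends (wall or wooden block) at least 20 mm higher.
- bay_medium (a point): Centre of the floor of the medium bay: 144 mm long (crate x) and 56 mm wide (crate y); floor 8 mm above the counter, side rails 14 mm higher than the floor, ends (wall or wooden block) at least 20 mm higher.
- bay_short (a point): Centre of the floor of the short bay: 104 mm long (crate x) and 56 mm wide (crate y); floor 8 mm above the counter, side rails 14 mm higher than the floor, ends (wall or wooden block) at least 20 mm higher.
- sausage_long: Pressed dry sausage, the longest of three, dark brown with two paper bands: a bar 170 mm long (its x axis), 46 mm wide (y), 44 mm high (z) with edges rounded by 12 mm, about 0.14 to 0.4 kg. Lies loose on the counter, any of the three in any of three places. Origin: centre of its underside.
- sausage_medium: Pressed dry sausage, the middle one of three, dark brown with two paper bands: a bar 130 mm long (its x axis), 46 mm wide (y), 44 mm high (z) with edges rounded by 12 mm, about 0.14 to 0.4 kg. Lies loose on the counter, any of the three in any of three places. Origin: centre of its underside.
- sausage_short: Pressed dry sausage, the shortest of three, dark brown with two paper bands: a bar 90 mm long (its x axis), 46 mm wide (y), 44 mm high (z) with edges rounded by 12 mm, about 0.14 to 0.4 kg. Lies loose on the counter, any of the three in any of three places. Origin: centre of its underside.
- tin_a: Steel tin, 52 mm across, 40 mm high, in the middle of one of the bays. Origin: centre of its underside.
- tin_b: Steel tin like tin_a, in the middle of another bay. Origin: centre of its underside.
- bail (a joint): Angle of the bail, rad: 0 = shut, lying level in its catches; grows as it swings up and back away from the robot; 1.57 = upright; 2.3 = leaning back on its stop. Starts at 0.5 to 2.2. A U of 6 mm steel rod, 250 mm wide, arms 105 mm long, hinged about crate y; stiff, stays where it is left (2 to 3 N at the grip moves it).
- bail_grip (a point): Middle of the bail's crossbar: centre of a round dark wooden grip 16 mm thick and 100 mm long along crate y, 105 mm from the hinge. With the bail shut it is at crate x = -20, y = 0, z = 76 mm, 24 mm above the top of a seated sausage.
- bail_hinge (a point): Point on the bail's hinge axis midway between its posts: crate x = +85, y = 0, z = 76 mm. The two hinge posts, 90 mm high, stand at crate x = +85, y = +-114 mm; two catch posts with steel prongs, 82 mm high, at crate x = 0, y = +-125 mm.
- jar: Bystander: amber glass jar, 60 mm across, 105 mm high. Origin: centre of its underside.
- tub_a: Bystander: white plastic tub, 82 mm across, 52 mm high. Origin: centre of its underside.
- tub_b: Bystander: tub like tub_a. Origin: centre of its underside.

How it is judged:
On the way, in this order (a step that is already met when the one before it is completed fails the run):
1. the sausage of the right length lies flat on the floor of the empty bay, lengthwise in it and let go (((x of sausage_long in the frame of bay_long between -0.012 and 0.012 m and y of sausage_long in the frame of bay_long between -0.009 and 0.009 m and z of sausage_long in the frame of bay_long between -0.004 and 0.005 m and angle between the x axis of sausage_long and the x axis of crate, either way round below 0.15 rad and angle between sausage_long's own z axis and vertical below 0.1 rad and linear speed of sausage_long below 0.03 m/s and contact force between the fingers and sausage_long below 0.3 N) or (x of sausage_medium in the frame of bay_medium between -0.012 and 0.012 m and y of sausage_medium in the frame of bay_medium between -0.009 and 0.009 m and z of sausage_medium in the frame of bay_medium between -0.004 and 0.005 m and angle between the x axis of sausage_medium and the x axis of crate, either way round below 0.15 rad and angle between sausage_medium's own z axis and vertical below 0.1 rad and linear speed of sausage_medium below 0.03 m/s and contact force between the fingers and sausage_medium below 0.3 N) or (x of sausage_short in the frame of bay_short between -0.012 and 0.012 m and y of sausage_short in the frame of bay_short between -0.009 and 0.009 m and z of sausage_short in the frame of bay_short between -0.004 and 0.005 m and angle between the x axis of sausage_short and the x axis of crate, either way round below 0.15 rad and angle between sausage_short's own z axis and vertical below 0.1 rad and linear speed of sausage_short below 0.03 m/s and contact force between the fingers and sausage_short below 0.3 N))), for 0.2 s.
2. the bail is swung down until it rests in its catches (within 0.06 rad of shut) (value of joint bail below 0.06 rad), for 0.2 s.
At the end, for the whole second after the job is handed in: The sausage that belongs to the empty bay (long in long, and so on) lies flat on that bay's floor, within 12 mm lengthwise and 9 mm sideways of its centre, turned under 0.15 rad, let go and at rest; the bail is within 0.06 rad of shut (((x of sausage_long in the frame of bay_long between -0.012 and 0.012 m and y of sausage_long in the frame of bay_long between -0.009 and 0.009 m and z of sausage_long in the frame of bay_long between -0.004 and 0.005 m and angle between the x axis of sausage_long and the x axis of crate, either way round below 0.15 rad and angle between sausage_long's own z axis and vertical below 0.1 rad and linear speed of sausage_long below 0.03 m/s and contact force between the fingers and sausage_long below 0.3 N) or (x of sausage_medium in the frame of bay_medium between -0.012 and 0.012 m and y of sausage_medium in the frame of bay_medium between -0.009 and 0.009 m and z of sausage_medium in the frame of bay_medium between -0.004 and 0.005 m and angle between the x axis of sausage_medium and the x axis of crate, either way round below 0.15 rad and angle between sausage_medium's own z axis and vertical below 0.1 rad and linear speed of sausage_medium below 0.03 m/s and contact force between the fingers and sausage_medium below 0.3 N) or (x of sausage_short in the frame of bay_short between -0.012 and 0.012 m and y of sausage_short in the frame of bay_short between -0.009 and 0.009 m and z of sausage_short in the frame of bay_short between -0.004 and 0.005 m and angle between the x axis of sausage_short and the x axis of crate, either way round below 0.15 rad and angle between sausage_short's own z axis and vertical below 0.1 rad and linear speed of sausage_short below 0.03 m/s and contact force between the fingers and sausage_short below 0.3 N)) and value of joint bail below 0.06 rad); the robot touches nothing.
It fails at once if a second sausage is moved more than 25 mm (only one may be taken) (distance of each of sausage_long, sausage_medium from where it was at the start of the episode above 0.025 m or distance of each of sausage_long, sausage_short from where it was at the start of the episode above 0.025 m or distance of each of sausage_medium, sausage_short from where it was at the start of the episode above 0.025 m).
It fails at once if a tin is shifted more than 15 mm or tipped (distance of any of tin_a, tin_b from where it was at the start of the episode above 0.015 m or angle between any of tin_a, tin_b's own z axis and vertical above 0.35 rad).
It fails at once if the jar or a tub is shifted more than 25 mm or tipped (distance of any of jar, tub_a, tub_b from where it was at the start of the episode above 0.025 m or angle between any of jar, tub_a, tub_b's own z axis and vertical above 0.35 rad).
It fails at once if a sausage is dropped: out of the fingers and moving faster than 0.6 m/s (about 20 mm of free fall) ((linear speed of sausage_long above 0.6 m/s and contact force between the fingers and sausage_long below 0.05 N) or (linear speed of sausage_medium above 0.6 m/s and contact force between the fingers and sausage_medium below 0.05 N) or (linear speed of sausage_short above 0.6 m/s and contact force between the fingers and sausage_short below 0.05 N)).
It also fails if it takes over 72 s, if anything falls off the work surface, if the arm or the gripper's body presses on something with over 40 N, if the wrist force passes 120 N, or if a joint passes its speed limit or range.

ROBOT

A 7-joint arm with a two-finger parallel gripper is mounted at the origin on the work surface. World frame = base frame: x ahead of the robot, y to its left, z up, the work surface at z = 0. Lengths are in m, angles in rad, forces in N, time in s.
With the tool pointing down it reaches from about 0.425 to 0.875 m from the base axis. Payload 8.4 kg.
Tool frame: the origin (TCP) lies midway between the tips of the shut fingers; the grasp point (between the pads) lies 19 mm behind it; z points along the fingers, y is the line along which they close (so a half turn about z gives the same grasp; the last joint's range is limited). The gripper opens to 85 mm and grips with 20 to 120 N. Pads are 22 mm wide; open, the fingers measure 114 mm over their backs; the gripper's body (76 mm by 85 mm) begins 54 mm behind the grasp point. The pads swing forward as they close: fully open they stand 13 mm farther back than shut.
Start: joints at [-1.231, 0.333, 0.04, 1.465, -0.013, 1.343, -0.059], TCP at [0.276, 0.588, 0.231] pointing down, gripper open.
Joint ranges: [-2.58, 2.58], [-0.38, 2.09], [-1.3, 1.39], [0.25, 2.4], [-1.5, 4.64], [0.08, 2.09], [-2.65, 2.65]. Speed limits (rad/s): [2.22, 2.22, 2.79, 2.79, 3.14, 3.14, 3.14].

INTERFACE

Orientations are given as a unit quaternion [w, x, y, z].
In Python, from workcell import * gives the robot as it stands. The module is installed in compiled form; this text tells all that it offers.
- The arm moves only by the tool apply_moves, never from a script. Its arguments are lists of equal length, an entry for each row: "travel": the shift along the tool's x, y, z normalised to -1 to 1, where 1 is 0.05 m, a list of three; "turn": the turn, a rotation vector about the tool's x, y, z normalised to -1 to 1, where 1 is 0.08 rad, a list of three; "fingers": the opening, from 0 (shut) to 1 (fully open). In form: {"travel": [[x, y, z], ...], "turn": [[wx, wy, wz], ...], "fingers": [fingers, ...]}. A call has 1 to 10 rows; each row shifts and turns the commanded pose from where the row before left it, along the tool's axes as they then stand; what a row does not reach is not made up. A row lasts 1/10 s, in which the tool goes at most 50 mm and 8.59 degrees, less where a joint would pass 70% of its speed; a pose out of reach is approached as far as the arm can. A call with a number of a shift or a turn outside -1 to 1 is refused whole. A call with a gripper value outside its range is refused whole. The fingers move at their own pace and stop on an object; "squeeze" is the grip in N (left out, the last holds). Time passes only in rows, so rows that do not move let the fingers close. It gives the time, the measured TCP pose, the force, the opening and the grip force at its end, in the units of the state.
- state(): the state, without advancing time (a new reading comes with each control period).
- snapshot(name): name is "scene" or "top" or "wrist"; returns (picture, depth): 480x640x3 uint8, blue, green, red; 480x640 float32, m along the optical axis (not along the pixel's ray), 0 where there is no reading.
- camera_params(name): a dict with "fx", "fy", "cx", "cy" (pixels), "k1" (the pictures are not rectified: a ray, as slopes to the right and down, at radius r is drawn at 1 + k1 r^2 times it, then the intrinsics apply), "rvec" (rotation vector, rad) and "tvec" (3), from world to camera coordinates, as OpenCV has them. Camera axes: x right, y down, z forward; pixel columns grow to the right and rows downward; lengths in m; the calibration is good to about 2 mm. A picture is of the moment at which its call begins: read the wrist's pose just before it. camera_params takes no time and is no camera call; for the wrist camera it gives the pose at the moment of the call.
- sign_off(): hands the job in; it is judged then, once.
The state is a dict: "time_s": time; "q": joint angles; "joint_velocities": joint speeds; "tau": joint torques, N m; "position": TCP position; "eef_rot": TCP orientation; "contact_force": force on the tool from outside, world axes, zero at the start; "moment": the same for the moment, N m; "width": finger opening in m; "gripper_force": force on a finger pad.
Only numpy, scipy, OpenCV 4.12 (cv2) and the standard library are available. Lean on these libraries where they do the work, as an engineer would, in place of code of your own. Each camera call takes 0.05 s, during which the arm holds its last target. There are 200 camera calls.

## Working session

There is one attempt and no reset: what is moved stays moved. The work goes in short steps, Python scripts to look and compute and a tool call to move; the robot and the scene stay as the last step left them, time stands still between calls to the robot, and variables do not carry over. Pictures are saved under pics/ and viewed, at most 10 in all, crops included, and the job is handed in when it is done.

Besides the shell and the picture viewer there is one more tool, called after "Call:" as name(argument=value, ...) on one line, values as JSON. apply_moves: Moves the arm, as the interface text tells. Scaled input: -1 to 1 covers 0.05 m each way for a shift and 0.08 rad each way for a turn. Its arguments: {"type":"object","properties":{"travel":{"type":"array"},"turn":{"type":"array"},"fingers":{"type":"array"},"squeeze":{"type":"number"}},"required":["travel","turn","fingers"]}

```bash
mkdir -p pics; cat > h.py <<'E'
from workcell import *
import numpy as np, cv2
def cam(n):
    p=camera_params(n); R=cv2.Rodrigues(np.array(p["rvec"],float))[0]; return p,R,np.array(p["tvec"],float).ravel()
def ray(n,uv,c=None):
    p,R,t=c or cam(n); uv=np.atleast_2d(np.array(uv,float))
    d=(uv-[p["cx"],p["cy"]])/[p["fx"],p["fy"]]; s=d.copy()
    for _ in range(20): s=d/(1+p["k1"]*(s**2).sum(1,keepdims=True))
    D=np.c_[s,np.ones(len(s))]@R; return -R.T@t,D
def plane(n,uv,z,c=None):
    o,D=ray(n,uv,c); return o+D*((z-o[2])/D[:,2])[:,None]
def pts(n,dep,c=None):
    v,u=np.mgrid[0:480,0:640]; o,D=ray(n,np.c_[u.ravel(),v.ravel()],c)
    return (o+D*dep.reshape(-1,1)).reshape(480,640,3)
E
python3 - <<'E'
from h import *
for n in("top","scene"):
    c=cam(n); im,d=snapshot(n); cv2.imwrite(f"pics/{n}0.png",im); np.savez(f"{n}0.npz",im=im,d=d)
    print(n,-c[1].T@c[2],c[1][2])
print(state())
E
```

```text
top [ 0.36698919 -0.05838471  1.28433764] [ 0.1068427   0.02766125 -0.99389109]
scene [1.42465982 0.25656429 1.1275917 ] [-0.6369961  -0.21874196 -0.73918058]
{'time_s': 0.1, 'q': array([-1.23124063,  0.33385144,  0.03987996,  1.46617746, -0.01339607,
        1.34330459, -0.05847095]), 'joint_velocities': array([ 0.00137492,  0.00019457,  0.00066656, -0.00144438, -0.00061415,
        0.00129008, -0.00119118]), 'tau': array([ 4.02987062e-03, -6.60017538e+01,  1.37008958e+00, -4.06473362e+01,
        1.70378370e-02,  9.02604108e-03,  3.53444420e-05]), 'position': array([0.2759813 , 0.58804658, 0.2305057 ]), 'eef_rot': array([-1.09000291e-04,  2.17618401e-01,  9.76033651e-01, -7.29340522e-04]), 'contact_force': array([-0.85953491, -0.3022015 ,  0.04030508]), 'moment': array([ 0.02599432,  0.00719619, -0.0357482 ]), 'gripper_force': 0.0, 'width': 0.0853107486781201}
```

View pics/top0.png

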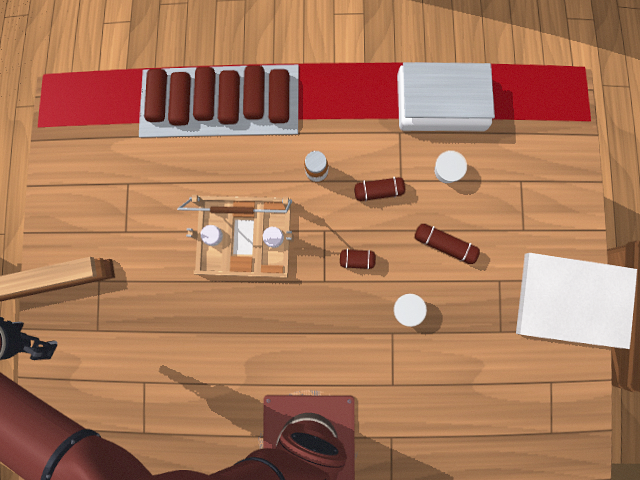

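View pics/scene0.png

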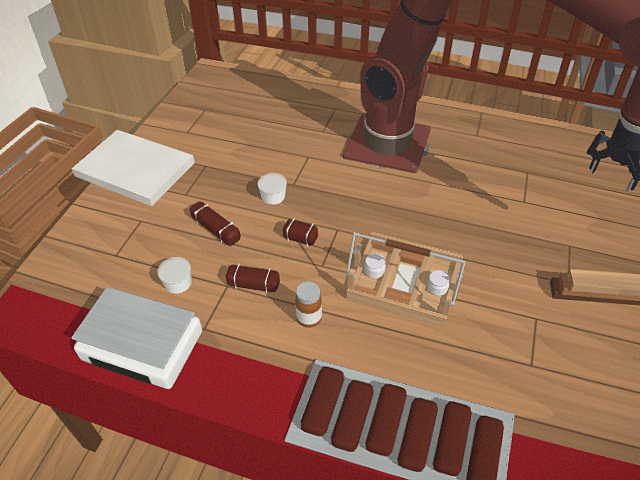

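The top view shows the crate around (242,237), with tins in the long bay (210,235) and the medium bay (273,236). The short bay with the paper (244,238) is empty. The short sausage lies at (357,259), and the bail's crossbar is near (245,208). The scene view shows the same layout: short sausage (300,232), grip (405,248).

```bash
python3 - <<'E'
from h import *
for n,wins in(("top",{"saus":(335,240,385,280),"grip":(205,195,285,220)}),("scene",{"saus":(280,212,322,250),"grip":(375,230,440,265)})):
    f=np.load(f"{n}0.npz"); im,d=f["im"],f["d"]; P=pts(n,d); hsv=cv2.cvtColor(im,cv2.COLOR_BGR2HSV)
    for k,(a,b,c,e) in wins.items():
        m=np.zeros((480,640),bool); s=np.s_[b:e,a:c]
        if k=="saus": m[s]=(P[s][...,2]>.018)&(P[s][...,2]<.06)&(d[s]>0)
        else: m[s]=(P[s][...,2]>.095)&(d[s]>0)
        Q=P[m]; v,u=np.nonzero(m)
        if len(Q)<5: print(n,k,len(Q)); continue
        r=cv2.minAreaRect((Q[:,:2]*1000).astype(np.float32))
        print(n,k,len(Q),"px",u.mean(),v.mean(),"mean",Q.mean(0).round(4),"z pct",np.percentile(Q[:,2],[5,50,90,98]).round(4),"rect",r)
f=np.load("top0.npz"); im,d=f["im"],f["d"]; P=pts("top",d)
# crate by height mask
m=((P[...,2]>.012)&(P[...,2]<.05)&(d>0)); m[:,:185]=0;m[:,305:]=0;m[:180]=0;m[290:]=0
Q=P[m]; print("crate",cv2.minAreaRect((Q[:,:2]*1000).astype(np.float32)))
# zoom
a=cv2.resize(im[180:290,170:390],None,fx=3.6,fy=3.6,interpolation=cv2.INTER_CUBIC)
s=np.load("scene0.npz")["im"]; b=cv2.resize(s[205:335,270:480],None,fx=3.6,fy=3.6,interpolation=cv2.INTER_CUBIC)
cv2.imwrite("pics/top_z.png",a); cv2.imwrite("pics/scene_z.png",b)
E
```

```text
top saus 636 px 357.37421383647796 258.36006289308176 mean [ 0.4636 -0.124   0.0416] z pct [0.033  0.0426 0.0464 0.0488] rect ((464.5414733886719, -124.64292907714844), (89.49881744384766, 46.15169906616211), 86.56884765625)
top grip 377 px 238.50397877984085 209.86737400530504 mean [0.5647 0.1527 0.1779] z pct [0.1722 0.1779 0.1816 0.1838] rect ((564.9264526367188, 140.1657257080078), (14.366890907287598, 183.3349151611328), 0.10300265997648239)
scene saus 597 px 300.1926298157454 230.1105527638191 mean [ 0.4712 -0.1203  0.0384] z pct [0.0219 0.0411 0.0465 0.0481] rect ((465.3292541503906, -122.72618103027344), (89.17708587646484, 49.28165054321289), 86.84761810302734)
scene grip 379 px 407.4881266490765 246.7598944591029 mean [0.5676 0.1693 0.1772] z pct [0.1709 0.1777 0.1817 0.1832] rect ((565.485107421875, 167.168212890625), (147.2340545654297, 20.58344841003418), 88.94541931152344)
crate ((523.7056274414062, 171.33291625976562), (262.3375549316406, 204.3206787109375), 88.77432250976562)
```

View pics/top_z.png

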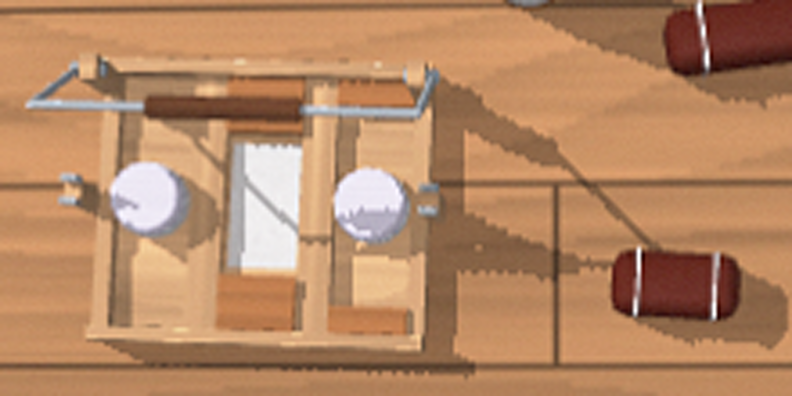

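View pics/scene_z.png

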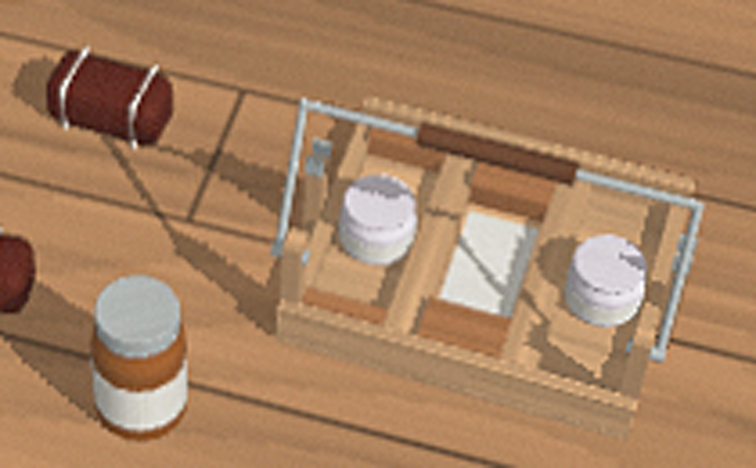

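The crops show the short bay empty with paper. The bail's grip stands above the far part of the bays, on the robot side of upright, so it needs swinging back. Next I pin down the crate frame and the bail angle.

```bash
python3 - <<'E'
from h import *
for n,(a,b,c,e) in(("top",(185,190,300,285)),("scene",(335,225,470,330))):
    f=np.load(f"{n}0.npz"); im,d=f["im"],f["d"]; P=pts(n,d); hsv=cv2.cvtColor(im,cv2.COLOR_BGR2HSV)
    w=np.zeros((480,640),bool); w[b:e,a:c]=1; w&=d>0
    X,Y,Z=P[...,0],P[...,1],P[...,2]
    t=w&(Z>.040)&(Z<.056)&(hsv[...,1]<60)
    k,l,s,_=cv2.connectedComponentsWithStats(t.astype(np.uint8))
    T=[]
    for i in range(1,k):
        if s[i,4]>60:
            Q=P[l==i]; cc,r=cv2.minEnclosingCircle((Q[:,:2]*1000).astype(np.float32)); print(n,"tin",cc,r,np.median(Q[:,2]))
    pp=w&(Z<.018)&(hsv[...,1]<50)&(hsv[...,2]>150)&(abs(Y-.172)<.04); Q=P[pp]; print("paper",cv2.minAreaRect((Q[:,:2]*1000).astype(np.float32)),np.median(Q[:,2]))
    # rails: profile in y for x in 0.49..0.55
    for x0 in (.49,.56):
        g=w&(abs(X-x0)<.015); 
        print(x0,[(round(y,3),round(float(np.median(Z[g&(abs(Y-y)<.002)])),3)) for y in np.arange(.122,.222,.004) if (g&(abs(Y-y)<.002)).any()])
    wl=w&(Z>.028)&(Z<.043)&(hsv[...,1]>60); Q=P[wl]; print("walls x",np.percentile(Q[:,0],[1,99]),"y",np.percentile(Q[:,1],[1,99]))
    for nm,x in(("near",Q[Q[:,0]<.45]),("far",Q[Q[:,0]>.6])):
        if len(x)>20: print(nm,len(x),np.polyfit(x[:,1],x[:,0],1),x.mean(0),np.percentile(x[:,1],[1,99]))
    G=w&(Z>.15)&(hsv[...,1]>110); Q=P[G]; print("grip",Q.mean(0),np.percentile(Q[:,1],[1,99]),len(Q),"line",np.polyfit(Q[:,1],Q[:,0],1))
E
```

```text
top tin (526.7711181640625, 250.2971954345703) 23.914583206176758 0.048311602785716334
top tin (521.4871826171875, 90.68790435791016) 24.677265167236328 0.04845025143717485
paper ((523.4349365234375, 171.6558074951172), (50.79655456542969, 90.72566223144531), 87.830810546875) 0.00943409586015731
0.49 [(np.float64(0.122), 0.02), (np.float64(0.126), 0.023), (np.float64(0.13), 0.022), (np.float64(0.134), 0.023), (np.float64(0.138), 0.023), (np.float64(0.142), 0.022), (np.float64(0.146), 0.009), (np.float64(0.15), 0.009), (np.float64(0.154), 0.009), (np.float64(0.158), 0.007), (np.float64(0.162), 0.009), (np.float64(0.166), 0.009), (np.float64(0.17), 0.009), (np.float64(0.174), 0.011), (np.float64(0.178), 0.009), (np.float64(0.182), 0.009), (np.float64(0.186), 0.009), (np.float64(0.19), 0.01), (np.float64(0.194), 0.008), (np.float64(0.198), 0.01), (np.float64(0.202), 0.017), (np.float64(0.206), 0.022), (np.float64(0.21), 0.021), (np.float64(0.214), 0.023), (np.float64(0.218), 0.021)]
0.56 [(np.float64(0.122), 0.024), (np.float64(0.126), 0.027), (np.float64(0.13), 0.025), (np.float64(0.13
[... 2268 characters left out ...]
, (np.float64(0.17), 0.173), (np.float64(0.174), 0.174), (np.float64(0.178), 0.171), (np.float64(0.182), 0.175), (np.float64(0.186), 0.175), (np.float64(0.19), 0.174), (np.float64(0.194), 0.175), (np.float64(0.198), 0.172), (np.float64(0.202), 0.025), (np.float64(0.206), 0.026), (np.float64(0.21), 0.025), (np.float64(0.214), 0.025), (np.float64(0.218), 0.026)]
walls x [0.41782591 0.62862984] y [0.0499966  0.29102837]
near 402 [0.01142836 0.42608284] [0.42806011 0.17301385 0.03538017] [0.05773987 0.29219435]
far 670 [0.04473629 0.61131237] [0.6187865  0.16707095 0.03459835] [0.05199471 0.28635017]
grip [0.56880944 0.17090857 0.17758495] [0.12205507 0.21737371] 288 line [0.03427112 0.56295221]
```

```bash
cat >> h.py <<'E'
from scipy.spatial.transform import Rotation as Ro
def go(tgt,yaw_y=None):
    s=state(); w,x,y,z=s["eef_rot"]; R=Ro.from_quat([x,y,z,w]).as_matrix(); p=np.array(s["position"])
    print("t",round(s["time_s"],2),"pos",p.round(4),"ytool",np.degrees(np.arctan2(R[1,1],R[0,1])).round(2),"tilt",np.degrees(np.arccos(-R[2,2])).round(2),"F",np.round(s["contact_force"],1),"q6",s["q"][6].round(2))
    print("  travel units",((R.T@(np.array(tgt)-p))/.05).round(3))
    if yaw_y is not None:
        a=np.radians(yaw_y); zt=np.array([0,0,-1.]);yt=np.array([np.cos(a),np.sin(a),0]);T=np.c_[np.cross(yt,zt),yt,zt]
        print("  turn units",(Ro.from_matrix(R.T@T).as_rotvec()/.08).round(3))
E
python3 -c "
from h import *
go([.515,.17,.231],-3.3)"
```

```text
t 0.1 pos [0.276  0.588  0.2305] ytool 64.86 tilt 0.08 F [-0.9 -0.3  0. ] q6 -0.06
  travel units [-7.879e+00 -5.538e+00 -1.000e-03]
  turn units [-1.5000e-02  1.2000e-02  1.4871e+01]
```

Call:
apply_moves(travel=[[-0.5,-0.35,0],[-0.5,-0.35,0],[-0.5,-0.35,0],[-0.5,-0.35,0],[-0.5,-0.35,0],[-0.5,-0.35,0],[-0.5,-0.35,0],[-0.5,-0.35,0],[-0.5,-0.35,0],[-0.5,-0.35,0]], turn=[[0,0,0],[0,0,0],[0,0,0],[0,0,0],[0,0,0],[0,0,0],[0,0,0],[0,0,0],[0,0,0],[0,0,0]], fingers=[0,0,0,0,0,0,0,0,0,0])

```text
time_s: 1.1
position: [0.4284, 0.3224, 0.231]
eef_rot: [-0.0, 0.218, 0.976, -0.0]
contact_force: [0.2, -0.1, 0.1]
width: 0.0
gripper_force: 0.0
```

Call:
apply_moves(travel=[[-0.5,-0.35,0],[-0.5,-0.35,0],[-0.5,-0.35,0],[-0.5,-0.35,0],[-0.5,-0.35,0],[-0.2,-0.15,0],[0,0,0],[0,0,0],[0,0,0],[0,0,0]], turn=[[0,0,1],[0,0,1],[0,0,0],[0,0,0],[0,0,0],[0,0,0],[0,0,1],[0,0,1],[0,0,1],[0,0,1]], fingers=[0,0,0,0,0,0,0,0,0,0])

```text
time_s: 2.1
position: [0.4926, 0.1724, 0.2312]
eef_rot: [-0.0, 0.446, 0.895, -0.0]
contact_force: [-0.3, 1.8, -0.0]
width: 0.0001
gripper_force: 0.0
```

```bash
python3 -c "
from h import *
go([.515,.17,.231],-3.3)"
```

```text
t 2.1 pos [0.4926 0.1724 0.2312] ytool 37.04 tilt 0.02 F [-0.3  1.8 -0. ] q6 0.25
  travel units [-0.309  0.329  0.003]
  turn units [-5.0e-03 -2.0e-03  8.8e+00]
```

Call:
apply_moves(travel=[[0,0,0.2],[0,0,0.2],[0,0,0.2],[0,0,0.2],[0,0,0.2],[0,0,0.2],[0,0,0.2],[0,0,0.2],[0,0,0.2],[0,0,0]], turn=[[0,0,0.9],[0,0,0.9],[0,0,0.9],[0,0,0.9],[0,0,0.9],[0,0,0.9],[0,0,0.9],[0,0,0.9],[0,0,0.8],[0,0,0.7]], fingers=[0,0,0,0,0,0,0,0,0,0])

```text
time_s: 3.1
position: [0.4917, 0.1722, 0.1398]
eef_rot: [-0.0, 0.724, 0.69, -0.001]
contact_force: [-1.0, -0.7, 0.2]
width: 0.0001
gripper_force: 0.0
```

```bash
python3 -c "
from h import *
go([.645,.17,.14],-3.3)"
```

```text
t 3.1 pos [0.4917 0.1722 0.1398] ytool -2.8 tilt 0.14 F [-1.  -0.7  0.2] q6 -0.41
  travel units [ 0.106  3.063 -0.011]
  turn units [-0.028  0.014  0.11 ]
```

Call:
apply_moves(travel=[[0,0.2,0],[0,0.2,0],[0,0.2,0],[0,0.15,0],[0,0.15,0],[0,0.15,0],[0,0.15,0],[0,0.15,0],[0,0.15,0],[0,0.15,0]], turn=[[0,0,0],[0,0,0],[0,0,0],[0,0,0],[0,0,0],[0,0,0],[0,0,0],[0,0,0],[0,0,0],[0,0,0]], fingers=[0,0,0,0,0,0,0,0,0,0])

```text
time_s: 4.1
position: [0.5793, 0.1694, 0.1474]
eef_rot: [0.001, 0.723, 0.691, 0.005]
contact_force: [-6.7, -2.7, 37.2]
width: -0.0004
gripper_force: 17.2
```

Call:
apply_moves(travel=[[0,0.15,0],[0,0.15,0],[0,0.15,0],[0,0.15,0],[0,0.15,0],[0,0.15,0],[0,0.15,0],[0,0.15,0],[0,0.15,0],[0,0,0]], turn=[[0,0,0],[0,0,0],[0,0,0],[0,0,0],[0,0,0],[0,0,0],[0,0,0],[0,0,0],[0,0,0],[0,0,0]], fingers=[0,0,0,0,0,0,0,0,0,0])

```text
time_s: 5.1
position: [0.6434, 0.1651, 0.1408]
eef_rot: [0.0, 0.723, 0.691, -0.0]
contact_force: [0.4, 0.1, 1.0]
width: 0.0002
gripper_force: 0.0
```

```bash
python3 -c "
from h import *
go([.465,-.1235,.18],-3.3)"
```

```text
t 5.1 pos [0.6434 0.1651 0.1408] ytool -2.56 tilt 0.05 F [0.4 0.1 1. ] q6 -0.22
  travel units [-5.926 -3.308 -0.779]
  turn units [0.002 0.01  0.162]
```

```bash
python3 - <<'E'
from h import *
im,d=snapshot("scene"); cv2.imwrite("pics/s1.png",cv2.resize(im[150:340,280:500],None,fx=3,fy=3))
E
```

```text
(no output)
```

View pics/s1.png

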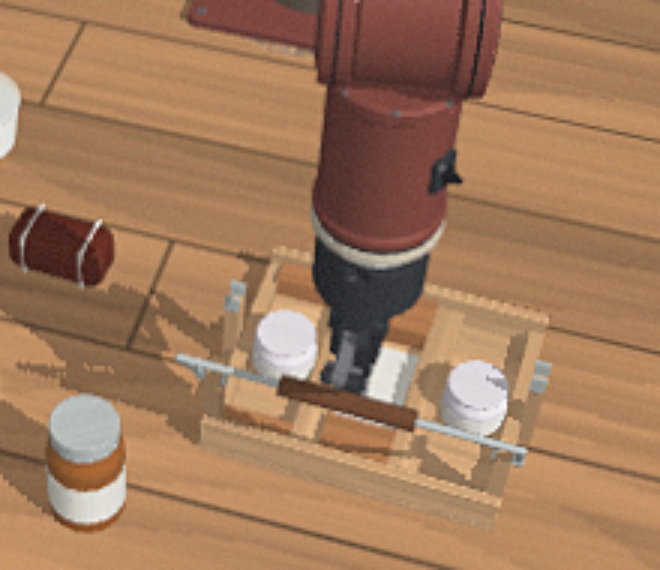

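The bail now leans back past upright, away from the bays. On to the sausage.

Call:
apply_moves(travel=[[0,-0.2,-0.2],[0,-0.2,-0.3],[0,-0.2,-0.3],[-0.4,-0.2,-0.2],[-0.5,-0.2,0],[-0.5,-0.2,0],[-0.5,-0.2,0],[-0.5,-0.2,0],[-0.5,-0.2,0],[-0.5,-0.2,0]], turn=[[0,0,0],[0,0,0],[0,0,0],[0,0,0],[0,0,0],[0,0,0],[0,0,0],[0,0,0],[0,0,0],[0,0,0.16]], fingers=[0,0,0,0,0.9,0.9,0.9,0.9,0.9,0.9])

```text
time_s: 6.15
position: [0.5343, -0.0008, 0.1923]
eef_rot: [0.0, 0.727, 0.687, 0.001]
contact_force: [-0.1, 1.4, 0.3]
width: 0.0766
gripper_force: 0.0
```

Call:
apply_moves(travel=[[-0.5,-0.2,0],[-0.5,-0.2,0],[-0.5,-0.2,0],[-0.5,-0.2,0],[-0.3,-0.2,0],[-0.2,-0.2,0],[0,0,0],[0,0,0]], turn=[[0,0,0],[0,0,0],[0,0,0],[0,0,0],[0,0,0],[0,0,0],[0,0,0],[0,0,0]], fingers=[0.9,0.9,0.9,0.9,0.9,0.9,0.9,0.9])

```text
time_s: 6.95
position: [0.4685, -0.1202, 0.1915]
eef_rot: [0.0, 0.727, 0.687, 0.0]
contact_force: [0.5, 0.5, 0.2]
width: 0.0768
gripper_force: 0.0
```

```bash
python3 - <<'E'
from h import *
go([.465,-.1235,.016],-3.3)
c=cam("wrist"); im,d=snapshot("wrist"); np.savez("w1.npz",im=im,d=d); cv2.imwrite("pics/w1.png",im)
P=pts("wrist",d,c); m=(P[...,2]>.018)&(P[...,2]<.06)&(d>0)&(abs(P[...,0]-.465)<.06)&(abs(P[...,1]+.1235)<.08)
hsv=cv2.cvtColor(im,cv2.COLOR_BGR2HSV); Q=P[m]; print(len(Q),cv2.minAreaRect((Q[:,:2]*1000).astype(np.float32)),np.percentile(Q[:,2],[50,95]))
im,d=snapshot("top"); P=pts("top",d); m=(P[...,2]>.12)&(P[...,2]<.2)&(d>0)&(P[...,1]>.06)&(P[...,1]<.3)&(P[...,0]>.5); Q=P[m];print("bail",Q.mean(0),len(Q))
E
```

```text
t 6.95 pos [ 0.4685 -0.1202  0.1915] ytool -3.21 tilt 0.05 F [0.5 0.5 0.2] q6 0.11
  travel units [-0.071 -0.068  3.511]
  turn units [ 0.008 -0.008  0.02 ]
5596 ((461.80950927734375, -121.82032775878906), (86.63895416259766, 46.24713134765625), 86.65897369384766) [0.04242849 0.04434395]
bail [0.66481354 0.18185773 0.16602428] 472
```

Call:
apply_moves(travel=[[-0.05,-0.09,0.4],[0,0,0.4],[0,0,0.4],[0,0,0.4],[0,0,0.4],[0,0,0.4],[0,0,0.4],[0,0,0.4],[0,0,0.31],[0,0,0]], turn=[[0,0,0],[0,0,0],[0,0,0],[0,0,0],[0,0,0],[0,0,0],[0,0,0],[0,0,0],[0,0,0],[0,0,0]], fingers=[0.9,0.9,0.9,0.9,0.9,0.9,0.9,0.9,0.9,0.9])

```text
time_s: 8.05
position: [0.4625, -0.1225, 0.0139]
eef_rot: [-0.001, 0.726, 0.687, -0.002]
contact_force: [0.4, -0.1, 0.4]
width: 0.077
gripper_force: 0.0
```

Call:
apply_moves(travel=[[0,0,0],[0,0,0],[0,0,0],[0,0,0],[0,0,0],[0,0,0],[0,0,0],[0,0,0]], turn=[[0,0,0],[0,0,0],[0,0,0],[0,0,0],[0,0,0],[0,0,0],[0,0,0],[0,0,0]], fingers=[0.3,0.3,0.3,0.3,0.3,0.3,0.3,0.3], squeeze=40)

```text
time_s: 8.85
position: [0.4644, -0.1233, 0.0168]
eef_rot: [0.0, 0.727, 0.687, 0.001]
contact_force: [-0.3, 0.9, 8.1]
width: 0.0457
gripper_force: 42.1
```

Call:
apply_moves(travel=[[0,0,-0.1],[0,0,-0.3],[0,0,-0.4],[0,0,-0.4],[0,0,-0.4],[0,0,-0.4],[0,0,-0.4],[0,0,-0.4],[0,0,-0.4],[0,0,-0.2]], turn=[[0,0,0],[0,0,0],[0,0,0],[0,0,0],[0,0,0],[0,0,-0.6],[0,0,-0.6],[0,0,-0.6],[0,0,-0.6],[0,0,-0.6]], fingers=[0.3,0.3,0.3,0.3,0.3,0.3,0.3,0.3,0.3,0.3])

```text
time_s: 9.85
position: [0.4639, -0.1237, 0.1877]
eef_rot: [0.001, 0.639, 0.769, 0.001]
contact_force: [0.5, -0.4, -1.3]
width: 0.0454
gripper_force: 41.5
```

```bash
python3 - <<'E'
from h import *
go([.5235,.1717,.19],88.2); print(state()["width"])
E
```

```text
t 9.85 pos [ 0.4639 -0.1237  0.1877] ytool 10.58 tilt 0.11 F [ 0.5 -0.4 -1.3] q6 0.36
  travel units [ 5.589  2.257 -0.043]
  turn units [  0.019   0.019 -16.933]
0.04542642526884948
```

Call:
apply_moves(travel=[[0.3,0.12,0],[0.4,0.16,0],[0.4,0.16,0],[0.4,0.16,0],[0.4,0.16,0],[0.4,0.16,0],[0.4,0.16,0],[0.4,0.16,0],[0.4,0.16,0],[0.4,0.16,0]], turn=[[0,0,0],[0,0,0],[0,0,0],[0,0,0],[0,0,0],[0,0,0],[0,0,0],[0,0,0],[0,0,0],[0,0,0]], fingers=[0.3,0.3,0.3,0.3,0.3,0.3,0.3,0.3,0.3,0.3])

```text
time_s: 10.85
position: [0.5045, 0.0831, 0.186]
eef_rot: [-0.0, 0.64, 0.769, -0.0]
contact_force: [0.2, -0.4, -2.0]
width: 0.0454
gripper_force: 41.5
```

Call:
apply_moves(travel=[[0.4,0.16,0],[0.4,0.16,0],[0.4,0.16,0],[0.3,0.12,0],[0.2,0.08,0],[0,0,0],[0,0,0],[0,0,0],[0,0,0],[0,0,0]], turn=[[0,0,0],[0,0,0],[0,0,0],[0,0,0],[0,0,0],[0,0,-0.7],[0,0,-0.9],[0,0,-0.9],[0,0,-0.9],[0,0,-0.9]], fingers=[0.3,0.3,0.3,0.3,0.3,0.3,0.3,0.3,0.3,0.3])

```text
time_s: 11.85
position: [0.5228, 0.1718, 0.1858]
eef_rot: [0.0, 0.498, 0.867, -0.0]
contact_force: [1.0, -0.1, -1.9]
width: 0.045
gripper_force: 41.4
```

Call:
apply_moves(travel=[[0,0,0],[0,0,0],[0,0,0],[0,0,0],[0,0,0],[0,0,0],[0,0,0],[0,0,0],[0,0,0],[0,0,0]], turn=[[0,0,-0.9],[0,0,-0.9],[0,0,-0.9],[0,0,-0.9],[0,0,-0.9],[0,0,-0.9],[0,0,-0.9],[0,0,-0.9],[0,0,-0.9],[0,0,-0.9]], fingers=[0.3,0.3,0.3,0.3,0.3,0.3,0.3,0.3,0.3,0.3])

```text
time_s: 12.85
position: [0.5228, 0.1718, 0.1858]
eef_rot: [-0.0, 0.16, 0.987, -0.0]
contact_force: [-0.2, 1.0, -1.3]
width: 0.0453
gripper_force: 41.4
```

Call:
apply_moves(travel=[[0,0,0],[0,0,0],[0,0,0],[0,0,0],[0,0,0],[0,0,0]], turn=[[0,0,-0.9],[0,0,-0.9],[0,0,-0.9],[0,0,-0.5],[0,0,0],[0,0,0]], fingers=[0.3,0.3,0.3,0.3,0.3,0.3])

```text
time_s: 13.45
position: [0.5228, 0.172, 0.1858]
eef_rot: [-0.0, 0.035, 0.999, -0.0]
contact_force: [0.2, 0.2, -1.8]
width: 0.0453
gripper_force: 41.4
```

```bash
python3 - <<'E'
from h import *
go([.5235,.1717,.19],88.2); p=state()["position"]
for n in("top","scene","wrist"):
    c=cam(n); im,d=snapshot(n); P=pts(n,d,c); hsv=cv2.cvtColor(im,cv2.COLOR_BGR2HSV)
    if n!="wrist": np.savez(n+"2.npz",im=im,d=d)
    D=P-p; m=(d>0)&(abs(D[...,0])<.07)&(abs(D[...,1])<.045)&(D[...,2]<.033)&(D[...,2]>-.02); Q=P[m]
    if len(Q)>20: print(n,len(Q),cv2.minAreaRect((Q[:,:2]*1000).astype(np.float32)),np.percentile(Q[:,2],[1,50,95]),np.percentile(Q[:,0],[0.5,99.5]))
cv2.imwrite("pics/w2.png",im)
E
```

```text
t 13.45 pos [0.5228 0.172  0.1858] ytool 86.02 tilt 0.02 F [ 0.2  0.2 -1.8] q6 1.14
  travel units [-0.015 -0.004 -0.084]
  turn units [-0.003 -0.001 -0.476]
top 257 ((523.7071533203125, 154.17620849609375), (35.95004653930664, 88.05728149414062), 83.89032745361328) [0.18287626 0.2097076  0.21544218] [0.48115109 0.5684514 ]
scene 806 ((530.013671875, 170.57452392578125), (67.38691711425781, 85.21210479736328), 66.16214752197266) [0.17574027 0.21103869 0.21630848] [0.4863575  0.57093306]
wrist 28253 ((521.331787109375, 171.03671264648438), (68.27342224121094, 88.72032928466797), 64.99436950683594) [0.18488842 0.21152169 0.21350351] [0.47863811 0.56213353]
```

View pics/w2.png

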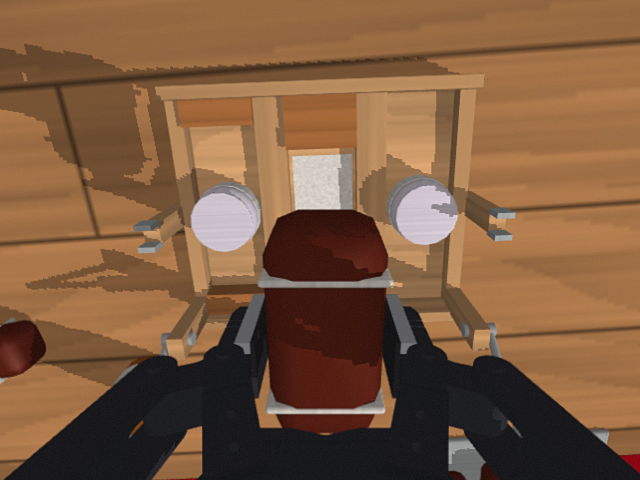

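The wrist view shows the sausage held level and squarely between the tins (210–425, ~215), in line with the bay paper at (323,180). I trim the yaw and check the bay position from the wrist.

Call:
apply_moves(travel=[[0,0,0],[0,0,0.2],[0,0,0.3],[0,0,0.3],[0,0,0.2],[0,0,0]], turn=[[0,0,-0.48],[0,0,0],[0,0,0],[0,0,0],[0,0,0],[0,0,0]], fingers=[0.3,0.3,0.3,0.3,0.3,0.3])

```text
time_s: 14.2
position: [0.5216, 0.1719, 0.134]
eef_rot: [-0.001, 0.015, 1.0, -0.001]
contact_force: [-0.6, 0.0, -2.0]
width: 0.0453
gripper_force: 41.4
```

```bash
python3 - <<'E'
from h import *
go([.522,.1717,.0255],88.2); p=state()["position"]
n="wrist"; c=cam(n); im,d=snapshot(n); P=pts(n,d,c); hsv=cv2.cvtColor(im,cv2.COLOR_BGR2HSV)
X,Y,Z=P[...,0],P[...,1],P[...,2]; ok=d>0
t=ok&(Z>.040)&(Z<.056)&(hsv[...,1]<60)
k,l,s,_=cv2.connectedComponentsWithStats(t.astype(np.uint8))
for i in range(1,k):
    if s[i,4]>600: Q=P[l==i]; print("tin",cv2.minEnclosingCircle((Q[:,:2]*1000).astype(np.float32)))
w=ok&(abs(Z-.035)<.007)&(X<.45)&(X>.4)&(abs(Y-.17)<.13); print("near wall x",np.percentile(X[w],[2,50,98]),"y",np.percentile(Y[w],[1,99]),np.polyfit(Y[w],X[w],1)[0])
for x0 in(.475,.49):
    g=ok&(abs(X-x0)<.005)&(abs(Y-.172)<.055); r=g&(Z<.016); 
    if r.any(): print("bay y",x0,np.percentile(Y[r],[1,99]))
D=P-p; m=ok&(abs(D[...,0])<.07)&(abs(D[...,1])<.03)&(D[...,2]<.033)&(D[...,2]>-.01)&(hsv[...,2]>35)
m&=(hsv[...,0]<12)|(hsv[...,0]>170); Q=P[m]; m&=abs(Y-p[1])<.022; print("saus x",np.percentile(X[m],[.5,99.5]),"y",np.percentile(Q[:,1],[1,99]),"ztop",np.percentile(Q[:,2],90))
E
```

```text
t 14.2 pos [0.5216 0.1719 0.134 ] ytool 88.28 tilt 0.17 F [-0.6  0.  -2. ] q6 1.19
  travel units [-0.013  0.     2.169]
  turn units [-0.019 -0.033  0.018]
tin ((518.7047729492188, 91.94744873046875), 24.188037872314453)
tin ((523.9510498046875, 251.25550842285156), 24.412296295166016)
near wall x [0.41761313 0.42554811 0.446066  ] y [0.05810662 0.29188837] 0.01870818349299697
bay y 0.475 [0.11758858 0.20093927]
bay y 0.49 [0.14433164 0.20040548]
saus x [0.4777358  0.56153786] y [0.15107567 0.19433799] ztop 0.16111544645346165
```

Call:
apply_moves(travel=[[0.02,0,0.3],[0,0,0.3],[0,0,0.3],[0,0,0.3],[0,0,0.3],[0,0,0.3],[0,0,0.2],[0,0,0.08],[0,0,0.03],[0,0,0]], turn=[[0,0,0],[0,0,0],[0,0,0],[0,0,0],[0,0,0],[0,0,0],[0,0,0],[0,0,0],[0,0,0],[0,0,0]], fingers=[0.3,0.3,0.3,0.3,0.3,0.3,0.3,0.3,0.3,0.3])

```text
time_s: 15.25
position: [0.5221, 0.1724, 0.0308]
eef_rot: [0.0, 0.015, 1.0, 0.0]
contact_force: [-0.9, 0.0, -2.7]
width: 0.0453
gripper_force: 41.4
```

```bash
python3 -c "
from h import *
go([.5205,.1719,.0248],88.2)"
```

```text
t 15.25 pos [0.5221 0.1724 0.0308] ytool 88.32 tilt 0.04 F [-0.9  0.  -2.7] q6 1.22
  travel units [ 0.031 -0.012  0.12 ]
  turn units [0.004 0.008 0.026]
```

Call:
apply_moves(travel=[[0.03,0,0.04],[0,0,0.03],[0,0,0.02],[0,0,0.02],[0,0,0],[0,0,0]], turn=[[0,0,0],[0,0,0],[0,0,0],[0,0,0],[0,0,0],[0,0,0]], fingers=[0.3,0.3,0.3,0.3,0.3,0.3])

```text
time_s: 15.85
position: [0.5203, 0.1723, 0.0248]
eef_rot: [0.0, 0.015, 1.0, -0.0]
contact_force: [0.8, 0.3, -2.3]
width: 0.0452
gripper_force: 41.4
```

Call:
apply_moves(travel=[[0,0,0.02],[0,0,0.02],[0,0,0]], turn=[[0,0,0],[0,0,0],[0,0,0]], fingers=[0.3,0.3,0.3])

```text
time_s: 16.15
position: [0.5203, 0.1724, 0.0248]
eef_rot: [-0.0, 0.015, 1.0, 0.0]
contact_force: [-10.4, -4.0, 23.3]
width: 0.0454
gripper_force: 44.4
```

Call:
apply_moves(travel=[[0,0,-0.02],[0,0,0],[0,0,0],[0,0,0],[0,0,0],[0,0,0]], turn=[[0,0,0],[0,0,0],[0,0,0],[0,0,0],[0,0,0],[0,0,0]], fingers=[0.3,0.55,0.6,0.65,0.7,0.7])

```text
time_s: 16.75
position: [0.5202, 0.1723, 0.0237]
eef_rot: [-0.0, 0.015, 1.0, -0.0]
contact_force: [0.2, 0.3, -0.5]
width: 0.0595
gripper_force: 0.0
```

Call:
apply_moves(travel=[[0,0,-0.1],[0,0,-0.3],[0,0,-0.4],[0,0,-0.5],[0,0,-0.5],[0,0,-0.6],[0,0,-0.7],[0,0,-0.7],[0,0,-0.6],[0,0,0]], turn=[[0,0,0],[0,0,0],[0,0,0],[0,0,0],[0,0,0],[0,0,0],[0,0,0],[0,0,0],[0,0,0],[0,0,0]], fingers=[0.7,0.7,0.7,0.7,0.7,0.7,0.7,0,0,0])

```text
time_s: 17.75
position: [0.5221, 0.1729, 0.2488]
eef_rot: [0.003, 0.015, 1.0, 0.002]
contact_force: [0.7, 0.0, 0.1]
width: 0.0164
gripper_force: 0.0
```

```bash
python3 - <<'E'
from h import *
go([.72,.17,.24],88.2)
n="wrist"; c=cam(n); im,d=snapshot(n); P=pts(n,d,c); cv2.imwrite("pics/w3.png",im); hsv=cv2.cvtColor(im,cv2.COLOR_BGR2HSV)
X,Y,Z=P[...,0],P[...,1],P[...,2]
m=(d>0)&(Z>.03)&(Z<.06)&(abs(X-.522)<.06)&(abs(Y-.172)<.03)&((hsv[...,0]<8)|(hsv[...,0]>172)|(hsv[...,1]<60)); Q=P[m]; print(cv2.minAreaRect((Q[:,:2]*1000).astype(np.float32)),np.percentile(Q[:,2],[50,95]))
E
```

```text
t 17.75 pos [0.5221 0.1729 0.2488] ytool 88.31 tilt 0.42 F [0.7 0.  0.1] q6 1.17
  travel units [-3.956  0.058  0.202]
  turn units [0.044 0.081 0.024]
((520.3785400390625, 172.96925354003906), (46.199127197265625, 87.69074249267578), 87.97779083251953) [0.05060293 0.0524866 ]
```

View pics/w3.png

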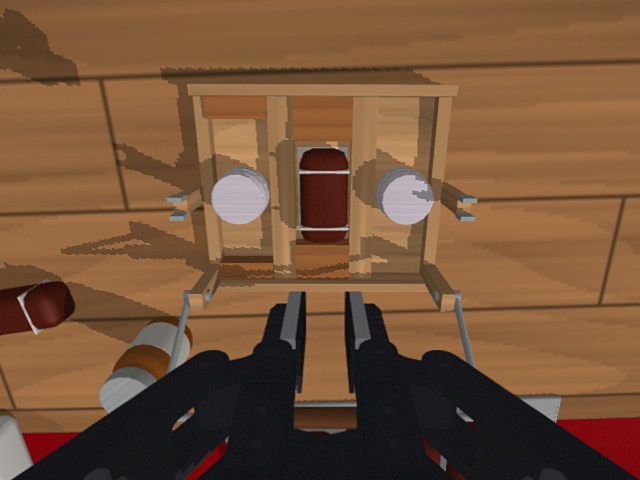

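The wrist view shows the short sausage (324,195) flat in the short bay between both tins, which haven't moved. The bail leans back beyond the hinge posts. Next I reach over it and push it forward.

Call:
apply_moves(travel=[[-0.4,0,0],[-0.4,0,0],[-0.4,0,0],[-0.4,0,0],[-0.4,0,0],[-0.4,0,0],[-0.4,0,0],[-0.4,0,0],[-0.4,0,0],[-0.4,0,0]], turn=[[0,0,0],[0,0,0],[0,0,0],[0,0,0],[0,0,0],[0,0,0],[0,0,0],[0,0,0],[0,0,0],[0,0,0]], fingers=[0,0,0,0,0,0,0,0,0,0])

```text
time_s: 18.8
position: [0.7204, 0.1663, 0.2421]
eef_rot: [-0.001, 0.015, 1.0, -0.0]
contact_force: [0.4, 0.4, 0.8]
width: 0.0001
gripper_force: 0.0
```

```bash
python3 - <<'E'
from h import *
go([.72,.17,.153],88.2)
im,d=snapshot("scene"); P=pts("scene",d); m=(d>0)&(P[...,2]>.12)&(P[...,2]<.19)&(abs(P[...,0]-.67)<.05)&(abs(P[...,1]-.19)<.1); Q=P[m]; print(Q.mean(0),np.percentile(Q,[2,98],axis=0))
E
```

```text
t 18.8 pos [0.7204 0.1663 0.2421] ytool 88.32 tilt 0.13 F [0.4 0.4 0.8] q6 1.35
  travel units [0.006 0.075 1.783]
  turn units [-0.01  -0.026  0.026]
[0.66920819 0.18244336 0.16725754] [[0.65997201 0.09744385 0.1594946 ]
 [0.67550062 0.28374332 0.17392462]]
```

Call:
apply_moves(travel=[[0,0,0.3],[0,0,0.3],[0,0,0.3],[0,0,0.3],[0,0,0.3],[0,0,0.28],[0.2,0,0],[0.2,0,0],[0.2,0,0],[0.16,0,0]], turn=[[0,0,0],[0,0,0],[0,0,0],[0,0,0],[0,0,0],[0,0,0],[0,0,0],[0,0,0],[0,0,0],[0,0,0]], fingers=[0,0,0,0,0,0,0,0,0,0])

```text
time_s: 19.85
position: [0.6822, 0.1678, 0.1557]
eef_rot: [0.001, 0.015, 1.0, 0.0]
contact_force: [5.8, -0.5, 5.1]
width: -0.0002
gripper_force: 3.5
```

Call:
apply_moves(travel=[[0.16,0,-0.06],[0.16,0,-0.06],[0.16,0,-0.06],[0.16,0,-0.06],[0.16,0,-0.05],[0.16,0,-0.03],[0.15,0,0],[0.16,0,0.03],[0.16,0,0.03],[0.16,0,0.03]], turn=[[0,0,0],[0,0,0],[0,0,0],[0,0,0],[0,0,0],[0,0,0],[0,0,0],[0,0,0],[0,0,0],[0,0,0]], fingers=[0,0,0,0,0,0,0,0,0,0])

```text
time_s: 20.85
position: [0.6016, 0.1699, 0.1658]
eef_rot: [-0.0, 0.015, 1.0, -0.0]
contact_force: [1.9, -0.1, 1.5]
width: 0.0002
gripper_force: 0.8
```

```bash
python3 - <<'E'
from h import *
go([.579,.17,.158],88.2)
im,d=snapshot("scene"); P=pts("scene",d); m=(d>0)&(P[...,2]>.12)&(P[...,2]<.195)&(abs(P[...,0]-.6)<.09)&(abs(P[...,1]-.125)<.03); Q=P[m]; print(len(Q),Q.mean(0),np.percentile(Q,[2,98],axis=0))
E
```

```text
t 20.85 pos [0.6016 0.1699 0.1658] ytool 88.33 tilt 0.05 F [ 1.9 -0.1  1.5] q6 1.27
  travel units [ 0.453 -0.012  0.156]
  turn units [-0.004 -0.011  0.028]
98 [0.58534031 0.12565771 0.18181327] [[0.57805449 0.09819617 0.17507321]
 [0.59157931 0.15192514 0.18939298]]
```

Call:
apply_moves(travel=[[0.12,0,0.03],[0.12,0,0.04],[0.12,0,0.05],[0.12,0,0.06],[0.12,0,0.07],[0.12,0,0.08],[0.12,0,0.1],[0.12,0,0.1],[0,0,0],[0,0,0]], turn=[[0,0,0],[0,0,0],[0,0,0],[0,0,0],[0,0,0],[0,0,0],[0,0,0],[0,0,0],[0,0,0],[0,0,0]], fingers=[0,0,0,0,0,0,0,0,0,0])

```text
time_s: 21.9
position: [0.5542, 0.1714, 0.1395]
eef_rot: [-0.0, 0.014, 1.0, -0.0]
contact_force: [0.5, 0.7, 0.6]
width: -0.0
gripper_force: 0.0
```

Call:
apply_moves(travel=[[-0.2,0,0],[-0.1,0,-0.3],[0,0,-0.4],[0,0,-0.4],[0,0,-0.4],[0,0,0]], turn=[[0,0,0],[0,0,0],[0,0,0],[0,0,0],[0,0,0],[0,0,0]], fingers=[0,0,0,0,0,0])

```text
time_s: 22.5
position: [0.5719, 0.1711, 0.2178]
eef_rot: [0.002, 0.015, 1.0, 0.001]
contact_force: [0.9, -0.4, 0.5]
width: 0.0001
gripper_force: 0.0
```

```bash
python3 - <<'E'
from h import *
for n in("scene","top"):
    im,d=snapshot(n); P=pts(n,d); m=(d>0)&(P[...,2]>.11)&(P[...,2]<.195)&(abs(P[...,0]-.55)<.07)&((abs(P[...,1]-.11)<.04)|(abs(P[...,1]-.24)<.04)); Q=P[m]; print(len(Q),np.median(Q,0),np.percentile(Q,[2,98],axis=0))
go([.534,.172,.165],88.2)
E
```

```text
280 [0.53722323 0.14886119 0.1559876 ] [[0.52840354 0.07596431 0.1497041 ]
 [0.54334498 0.2742534  0.16342019]]
140 [0.53421369 0.12623046 0.15683875] [[0.52806878 0.07287052 0.15079151]
 [0.54256688 0.14822682 0.16275599]]
t 22.6 pos [0.5703 0.1708 0.2148] ytool 88.31 tilt 0.03 F [0.3 0.6 0.3] q6 1.23
  travel units [0.727 0.002 0.995]
  turn units [0.001 0.007 0.024]
```

Call:
apply_moves(travel=[[0.3,0,0],[0.43,0,0.2],[0,0,0.4],[0,0,0.3],[0,0,0.1],[0.07,0,0.1],[0.07,0,0.1],[0.07,0,0.1],[0.07,0,0.12],[0.06,0,0.12]], turn=[[0,0,0],[0,0,0],[0,0,0],[0,0,0],[0,0,0],[0,0,0],[0,0,0],[0,0,0],[0,0,0],[0,0,0]], fingers=[0,0,0,0,0,0,0,0,0,0])

```text
time_s: 23.6
position: [0.516, 0.1727, 0.1378]
eef_rot: [0.0, 0.015, 1.0, 0.0]
contact_force: [-2.3, 0.0, 2.8]
width: -0.0
gripper_force: 1.3
```

```bash
python3 - <<'E'
from h import *
go([.5025,.172,.084],88.2)
for n in("scene",):
    im,d=snapshot(n); P=pts(n,d); m=(d>0)&(P[...,2]>.09)&(P[...,2]<.165)&(abs(P[...,0]-.53)<.05)&(abs(P[...,1]-.11)<.04); Q=P[m]; print(len(Q),np.median(Q,0))
E
```

```text
t 23.6 pos [0.516  0.1727 0.1378] ytool 88.33 tilt 0.03 F [-2.3  0.   2.8] q6 1.19
  travel units [ 0.271 -0.022  1.076]
  turn units [0.005 0.004 0.029]
136 [0.51701972 0.12635876 0.13368621]
```

Call:
apply_moves(travel=[[0.06,0,0.12],[0.06,0,0.12],[0.05,0,0.12],[0.05,0,0.12],[0.03,0,0.12],[0.02,0,0.12],[0.01,0,0.12],[0,0,0.12],[0,0,0.1],[0,0,0.05]], turn=[[0,0,0],[0,0,0],[0,0,0],[0,0,0],[0,0,0],[0,0,0],[0,0,0],[0,0,0],[0,0,0],[0,0,0]], fingers=[0,0,0,0,0,0,0,0,0,0])

```text
time_s: 24.65
position: [0.5024, 0.1729, 0.0833]
eef_rot: [-0.0, 0.015, 1.0, 0.0]
contact_force: [-12.5, -3.9, 34.6]
width: 0.0
gripper_force: 17.2
```

```bash
python3 - <<'E'
from h import *
go([.5025,.172,.084],88.2)
im,d=snapshot("scene"); P=pts("scene",d); m=(d>0)&(P[...,2]>.06)&(P[...,2]<.165)&(abs(P[...,0]-.515)<.04)&(abs(P[...,1]-.135)<.015); Q=P[m]; print(len(Q),np.median(Q,0))
E
```

```text
t 24.65 pos [0.5024 0.1729 0.0833] ytool 88.32 tilt 0.02 F [-12.5  -3.9  34.6] q6 1.19
  travel units [-0.002 -0.018 -0.015]
  turn units [ 0.004 -0.002  0.025]
192 [0.50638623 0.13819288 0.14025843]
```

Call:
apply_moves(travel=[[0,0,-0.1],[0,0,-0.3],[0,0,-0.6],[0,0,-0.8],[0,0,-0.8],[0,0,-0.6],[0.5,0,0],[0.5,0,0],[0,0,0],[0,0,0]], turn=[[0,0,0],[0,0,0],[0,0,0],[0,0,0],[0,0,0],[0,0,0],[0,0,0],[0,0,0],[0,0,0],[0,0,0]], fingers=[0,0,0,0,0,0,0,0,0,0])

```text
time_s: 25.7
position: [0.4524, 0.1744, 0.2424]
eef_rot: [0.0, 0.014, 1.0, 0.0]
contact_force: [0.7, -0.6, 0.1]
width: 0.0001
gripper_force: 0.0
```

```bash
python3 - <<'E'
from h import *
n="wrist"; c=cam(n); im,d=snapshot(n); P=pts(n,d,c); m=(d>0)&(P[...,2]>.065)&(P[...,2]<.12)&(abs(P[...,0]-.505)<.04)&(abs(P[...,1]-.172)<.1); Q=P[m]; print(len(Q),np.median(Q,0),np.percentile(Q[:,2],[5,95])); cv2.imwrite("pics/w4.png",im)
im,d=snapshot("scene"); P=pts("scene",d); m=(d>0)&(P[...,2]>.065)&(P[...,2]<.12)&(abs(P[...,0]-.505)<.04)&(abs(P[...,1]-.172)<.1); Q=P[m]; print(len(Q),np.median(Q,0),np.percentile(Q[:,2],[5,95]))
go([.5,.17,.2])
E
```

```text
2797 [0.49928603 0.17143818 0.08053869] [0.07573312 0.08376872]
370 [0.50483186 0.17299989 0.08105807] [0.07468051 0.08627316]
t 25.8 pos [0.4529 0.1742 0.2422] ytool 88.29 tilt 0.02 F [-0.1  0.5 -0.1] q6 1.08
  travel units [-0.943 -0.055  0.845]
```

View pics/w4.png

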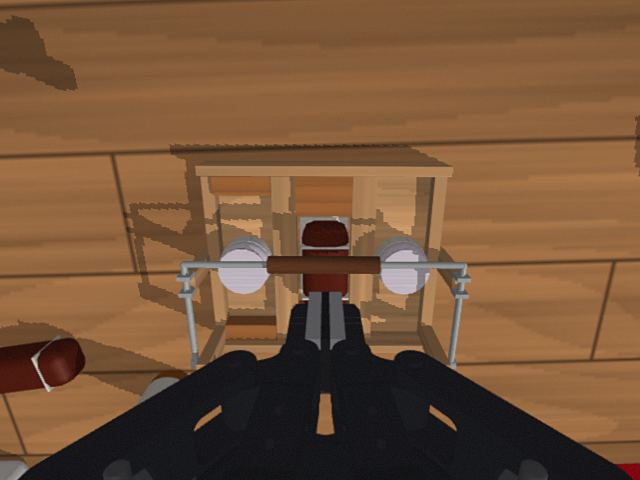

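The view shows the grip (323,264) level, the rod in its catches (185 and 462, ~285), and the sausage seated below it. The measured grip top of 84 mm matches the shut position.

```bash
python3 -c "
from workcell import *
print(sign_off())"
```

```text
the job is handed in; nothing more can be done
None
```

The short sausage lies in the empty short bay, the bail is shut in its catches, the tins look unmoved and I touched nothing else; the job is handed in at about 26 s, and the hand-in gave no verdict.

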